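# Tighten the canner's four wing nuts in cross order

## Task

The lid of the pressure canner is on with its four wing nuts only finger tight. Tighten the nuts clockwise in cross order (one, then the one straight across from it, then the other two), each about half a turn until it comes up hard and no further, so that the lid is drawn down evenly all round. Leave the weight on its vent and everything else on the table where it is.

Things in the scene. Friction and masses are not known exactly. Their poses are not given: they have to be found in the camera images.
- canner: small pressure canner, fixed on the table: aluminium pot 224 mm across, 165 mm high, lid on, black side handles at its own +y and -y (reaching 154 mm out). Origin at the middle of its underside, z up. Four swing bolts 132 mm from its axis, at 45, 135, 225, 315 degrees from its own x (anticlockwise from above), carry wing nuts 1, 2, 3, 4.
- lid: aluminium lid on a springy gasket, 242 mm across, four forked lugs. Origin at the middle of its underside, z up. About 2 mm above the pot's rim at the start; each nut pulls its own side down; level, 0.5 mm above the rim when all four are up hard. On it a dial gauge (52 mm across, top 60 mm above the origin, 30 mm from the middle to -x) and the vent with the weight.
- nut1_grip (a point): wing nut 1, black, straight across from nut 3. A bar of two wings 76 mm tip to tip, 16 mm thick over its middle 30 mm, 12 mm further out. Point on the nut's upright axis, about 210 mm above the table; the bar's middle reaches 16.5 mm above and below it; under it a stem 15 mm thick, 4 mm high, on a round collar 30 mm across. x along the wings, z up; turns with the nut, sinks 1.5 mm in a half turn.
- nut1 (a joint): angle of wing nut 1, rad; grows as it is tightened (clockwise from above). 0 to 0.25 at the start, finger tight. It turns against a steady drag of about 0.18 N m, stays where it is left, and comes up hard about half a turn on, somewhere from 2.7 to 3.35, each nut at its own reading: to be felt (the turning moment leaps) or seen (the reading stops growing). Stop within 1 N m; 2 N m strips it.
- nut2_grip (a point): wing nut 2, black, straight across from nut 4. A bar of two wings 76 mm tip to tip, 16 mm thick over its middle 30 mm, 12 mm further out. Point on the nut's upright axis, about 210 mm above the table; the bar's middle reaches 16.5 mm above and below it; under it a stem 15 mm thick, 4 mm high, on a round collar 30 mm across. x along the wings, z up; turns with the nut, sinks 1.5 mm in a half turn.
- nut2 (a joint): angle of wing nut 2, rad; grows as it is tightened (clockwise from above). 0 to 0.25 at the start, finger tight. It turns against a steady drag of about 0.18 N m, stays where it is left, and comes up hard about half a turn on, somewhere from 2.7 to 3.35, each nut at its own reading: to be felt (the turning moment leaps) or seen (the reading stops growing). Stop within 1 N m; 2 N m strips it.
- nut3_grip (a point): wing nut 3, black, straight across from nut 1. A bar of two wings 76 mm tip to tip, 16 mm thick over its middle 30 mm, 12 mm further out. Point on the nut's upright axis, about 210 mm above the table; the bar's middle reaches 16.5 mm above and below it; under it a stem 15 mm thick, 4 mm high, on a round collar 30 mm across. x along the wings, z up; turns with the nut, sinks 1.5 mm in a half turn.
- nut3 (a joint): angle of wing nut 3, rad; grows as it is tightened (clockwise from above). 0 to 0.25 at the start, finger tight. It turns against a steady drag of about 0.18 N m, stays where it is left, and comes up hard about half a turn on, somewhere from 2.7 to 3.35, each nut at its own reading: to be felt (the turning moment leaps) or seen (the reading stops growing). Stop within 1 N m; 2 N m strips it.
- nut4_grip (a point): wing nut 4, black, straight across from nut 2. A bar of two wings 76 mm tip to tip, 16 mm thick over its middle 30 mm, 12 mm further out. Point on the nut's upright axis, about 210 mm above the table; the bar's middle reaches 16.5 mm above and below it; under it a stem 15 mm thick, 4 mm high, on a round collar 30 mm across. x along the wings, z up; turns with the nut, sinks 1.5 mm in a half turn.
- nut4 (a joint): angle of wing nut 4, rad; grows as it is tightened (clockwise from above). 0 to 0.25 at the start, finger tight. It turns against a steady drag of about 0.18 N m, stays where it is left, and comes up hard about half a turn on, somewhere from 2.7 to 3.35, each nut at its own reading: to be felt (the turning moment leaps) or seen (the reading stops growing). Stop within 1 N m; 2 N m strips it.
- weight_mid (a point): dark steel pressure weight, 34 mm across, 28 mm high, set loose on the brass vent on the lid; point at its centre, about 223 mm above the table, 36 mm from the lid's middle towards the canner's own +x. Bystander.
- jar_straw_mid (a point): red jam jar, 72 mm across, 105 mm high, point at its centre. Bystander.
- jar_plum_mid (a point): dark purple jam jar, 72 mm across, 105 mm high, point at its centre. Bystander.
- jar_peach_mid (a point): orange jam jar, 72 mm across, 105 mm high, point at its centre. Bystander.
- tub_mid (a point): cream coloured lidded tub, 116 mm across, 80 mm high, point at its centre. Bystander.
- loaf_mid (a point): loaf in a baking tin, 204 x 109 mm, 97 mm high, point 45 mm above the table at its middle. Bystander.
- spoon_grip (a point): wooden spoon, 240 mm long, lying flat; point on its handle. Bystander.

How it is judged:
On the way, in this order (a step that is already met when the one before it is completed fails the run):
1. a first nut is up hard ((value of joint nut1 above 2.9 rad or value of joint nut2 above 2.6 rad or value of joint nut3 above 3.15 rad or value of joint nut4 above 2.75 rad)), for 0.1 s.
2. the nut straight across from it is up hard too (((value of joint nut1 above 2.9 rad and value of joint nut3 above 3.15 rad) or (value of joint nut2 above 2.6 rad and value of joint nut4 above 2.75 rad))), for 0.1 s.
3. a third nut is up hard (((value of joint nut1 above 2.9 rad and value of joint nut2 above 2.6 rad and value of joint nut3 above 3.15 rad) or (value of joint nut2 above 2.6 rad and value of joint nut3 above 3.15 rad and value of joint nut4 above 2.75 rad) or (value of joint nut3 above 3.15 rad and value of joint nut4 above 2.75 rad and value of joint nut1 above 2.9 rad) or (value of joint nut4 above 2.75 rad and value of joint nut1 above 2.9 rad and value of joint nut2 above 2.6 rad))), for 0.1 s.
At the end, for the whole second after the job is handed in: All four wing nuts are within 0.15 rad of where they come up hard, the lid lies level (within 0.003 rad) and drawn down (less than 1.2 mm above the pot's rim), the weight is still on its vent (moved less than 12 mm) and nothing else on the table has moved 30 mm (value of joint nut1 above 2.9 rad and value of joint nut2 above 2.6 rad and value of joint nut3 above 3.15 rad and value of joint nut4 above 2.75 rad and angle between lid's own z axis and vertical below 0.003 rad and z of lid in the frame of canner below 0.1662 m and distance of weight_mid from where it was at the start of the episode below 0.012 m and distance of each of jar_straw_mid, jar_plum_mid, jar_peach_mid, tub_mid, loaf_mid, spoon_grip from where it was at the start of the episode below 0.03 m); the robot touches nothing.
It fails at once if two neighbouring nuts are tightened while the two across from them are still loose (not cross order) ((value of joint each of nut1, nut2 above 2 rad and value of joint each of nut3, nut4 below 1 rad) or (value of joint each of nut2, nut3 above 2 rad and value of joint each of nut4, nut1 below 1 rad) or (value of joint each of nut3, nut4 above 2 rad and value of joint each of nut1, nut2 below 1 rad) or (value of joint each of nut4, nut1 above 2 rad and value of joint each of nut2, nut3 below 1 rad)).
It fails at once if the weight is knocked from its place on the vent (distance of weight_mid from where it was at the start of the episode above 0.012 m).
It fails at once if a nut is wrenched on past its hard stop (about 2 N m) (value of joint nut1 above 3.1 rad or value of joint nut2 above 2.8 rad or value of joint nut3 above 3.35 rad or value of joint nut4 above 2.95 rad).
It fails at once if a jar, the tub, the loaf tin or the spoon is pushed out of its place (30 mm) (distance of any of jar_straw_mid, jar_plum_mid, jar_peach_mid, tub_mid, loaf_mid, spoon_grip from where it was at the start of the episode above 0.03 m).
It also fails if it takes over 72 s, if anything falls off the work surface, if the arm or the gripper's body presses on something with over 40 N, if the wrist force passes 120 N, or if a joint passes its speed limit or range.

## Robot

A 6-joint arm with a two-finger parallel gripper is mounted at the origin on the work surface. World frame = base frame: x ahead of the robot, y to its left, z up, the work surface at z = 0. Lengths are in m, angles in rad, forces in N, time in s.
With the tool pointing down it reaches from about 0.35 to 0.925 m from the base axis. Payload 6.4 kg.
Tool frame: the origin (TCP) lies midway between the tips of the shut fingers; the grasp point (between the pads) lies 19 mm behind it; x points along the fingers, y is the direction in which the jaws open and shut, and the axes are right-handed (so a half turn about x gives the same grasp; the last joint's range is limited). The gripper opens to 94 mm and grips with 3 to 60 N. Pads are 16 mm wide; open, the fingers measure 119 mm over their backs; the gripper's body (75 mm by 177 mm) begins 78 mm behind the grasp point.
Start: joints at [-1.379, 0.245, 1.558, -0, 1.339, -0.174], TCP at [0.233, -0.607, 0.205] pointing down, gripper open.
Joint ranges: [-3.13, 3.13], [-1.02, 2.26], [0.13, 2.54], [-0.95, 4.09], [0.21, 2.88], [-2.74, 2.74]. Speed limits (rad/s): [2.57, 2.57, 3.14, 3.14, 3.14, 3.14].

## Interface

Orientations are given as a rotation vector (axis times angle).
In Python, from workcell import telemetry, get_image, ctrl gives the robot as it stands.
- The arm moves only by the shell command python3 -m crank 'ROWS'. ROWS is JSON, a list that holds one entry, the list of rows, each a list of 7 numbers: the turn, a rotation vector about the tool's x, y, z in rad, then the shift along the tool's x, y, z in m, then the gripper's target within -1 to 1 (fully open at 1, half-way at 0, shut at -1). A call has 1 to 12 rows; each row is the pose to reach, as a shift and turn from the pose commanded when the call began, along the tool's axes at that moment; what a row does not reach only later rows make up. A row lasts 1/10 s, in which the tool goes at most 50 mm and 8.59 degrees, less where a joint would pass 70% of its speed; a pose out of reach is approached as far as the arm can. A call with a gripper value outside its range is refused whole. The fingers move at their own pace and stop on an object; the grip force is fixed at half the most. Time passes only in rows, so rows that repeat a pose let the fingers close. It gives the time, the measured TCP pose, the force and the opening at its end, in the units of the state.
- telemetry.read_state(): the state, without advancing time (a new reading comes with each control period).
- get_image(name): name is "scene" or "side" or "wrist"; returns a dict with "image" (400x640x3 uint8, red, green, blue), "fov_y" (degrees; the focal length in pixels is half the picture's height over the tangent of half this angle, whatever the lens; pixels are square), "cx", "cy" (the principal point, pixels), "R" (3x3) and "t" (3): a world point X has camera coordinates R X + t; the wrist camera has in their place "T_tool_cam" (4x4, takes a point from camera to tool coordinates, whose origin is the TCP and whose axes are the tool frame's). Camera axes: x right, y down, z forward; pixel columns grow to the right and rows downward; lengths in m; the calibration is good to about 2 mm. A picture is of the moment at which its call begins: read the wrist's pose just before it. There is no depth.
- ctrl.finish_job(): hands the job in, once; it reports no verdict.
The state is a dict: "clock": time; "joint_positions": joint angles; "qd": joint speeds; "effort": joint torques, N m; "eef_pos": TCP position; "ee_rot": TCP orientation; "wrist_force": force on the tool from outside, world axes, zero at the start; "wrist_torque": the same for the moment, N m; "gripper_width": finger opening in m.
Only numpy, scipy, OpenCV 4.12 (cv2) and the standard library are available. Lean on these libraries where they do the work, as an engineer would, in place of code of your own. Each camera call takes 0.05 s, during which the arm holds its last target. There are 200 camera calls.

## Working session

There is one attempt and no reset: what is moved stays moved. The work goes in short steps, Python scripts to look and compute and a shell command to move; the robot and the scene stay as the last step left them, time stands still between calls to the robot, and variables do not carry over. Pictures are saved under pics/ and viewed, about 8 in all and at most 12, crops included, and the job is handed in when it is done.

```bash
ls; mkdir -p pics
python3 - <<'E'
from workcell import telemetry, get_image
import cv2,numpy as np
print(telemetry.read_state())
for n in("scene","side"):
    d=get_image(n); cv2.imwrite(f"pics/{n}0.png",d["image"][:,:,::-1]); print({k:v for k,v in d.items() if k!="image"})
    np.savez(f"{n}0.npz",**d)
d=get_image("wrist");print({k:v for k,v in d.items() if k!="image"})
E
```

```text
pics
{'clock': 0.0, 'joint_positions': array([-1.37908446e+00,  2.45794223e-01,  1.55898629e+00,  2.82640958e-05,
        1.33869709e+00, -1.74072710e-01]), 'qd': array([ 0.00066699,  0.00092559, -0.00119991, -0.00328777,  0.00107976,
        0.00082933]), 'effort': array([ 1.48046292e-03, -4.15840030e+01, -3.14595258e+01,  6.84832153e-02,
        3.32265557e-02, -1.44610626e-04]), 'eef_pos': array([ 0.23240858, -0.60639881,  0.20437297]), 'ee_rot': array([ 2.02262429,  0.37603278, -2.02260192]), 'wrist_force': array([-0.15346312,  1.49761882,  0.11117528]), 'wrist_torque': array([ 0.01594635, -0.05745251,  0.01269957]), 'gripper_width': 0.0939134985758092}
{'fov_y': 53.1951202942107, 'cx': 313.9909051874669, 'cy': 203.8323901913761, 'R': array([[ 0.43901285,  0.89840208, -0.01189208],
       [ 0.68254469, -0.34208103, -0.6458431 ],
       [-0.58429484,  0.27541655, -0.76337754]]), 't': array([-0.19272257, -0.20867508,  1.53431502])}
{'fov_y': 47.72693999718599, 'cx': 322.04102990648124, 'cy': 203.96185651794138, 'R': array([[ 0.94447626, -0.32826217,  0.01444105],
       [-0.22434313, -0.67634491, -0.70158943],
       [ 0.24007239,  0.65939481, -0.71243507]]), 't': array([-0.46094985,  0.2135283 ,  1.51303327])}
{'fov_y': 60.875874608055604, 'cx': 319.8403949754767, 'cy': 197.14526063229988, 'T_tool_cam': array([[-3.64465742e-05, -2.84340979e-01,  9.58723217e-01,
        -1.79651126e-01],
       [ 9.99999987e-01,  1.42143002e-04,  8.01729349e-05,
        -2.28025613e-04],
       [-1.59072246e-04,  9.58723207e-01,  2.84340971e-01,
        -8.27303144e-02],
       [ 0.00000000e+00,  0.00000000e+00,  0.00000000e+00,
         1.00000000e+00]])}
```

View pics/scene0.png

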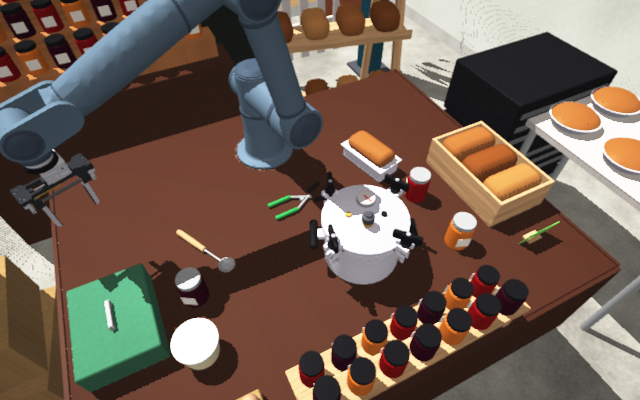

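View pics/side0.png

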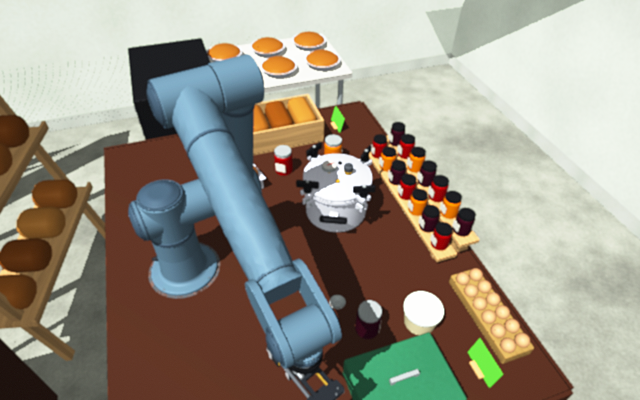

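Scene: the canner is at about (367,215), with nuts near (330,185), (398,183), (338,241) and (407,236). The gauge is at (366,199) and the weight at (368,217). Side: the canner is at (338,180). I'll enlarge both.

```bash
cat > h.py <<'E'
import numpy as np,cv2
from workcell import telemetry,get_image
from scipy.spatial.transform import Rotation as Ro
def ray(d,u,v,z):
    f=200/np.tan(np.radians(d["fov_y"])/2); R,t=d["R"],d["t"]
    r=R.T@np.array([(u-d["cx"])/f,(v-d["cy"])/f,1]); o=-R.T@t
    return o+r*(z-o[2])/r[2]
def wrist():
    s=telemetry.read_state(); d=dict(get_image("wrist")); T=np.eye(4)
    T[:3,:3]=Ro.from_rotvec(s["ee_rot"]).as_matrix(); T[:3,3]=s["eef_pos"]
    C=T@d["T_tool_cam"]; d["R"]=C[:3,:3].T; d["t"]=-C[:3,:3].T@C[:3,3]; return s,d
def save(d,n): cv2.imwrite(f"pics/{n}.png",d["image"][:,:,::-1])
E
python3 - <<'E'
from h import *
a=dict(np.load("scene0.npz"));b=dict(np.load("side0.npz"))
for p in[(330,185),(398,183),(338,241),(407,236),(366,196),(368,213)]: print(p,ray(a,*p,.22).round(3))
print(ray(b,338,170,.2).round(3))
print(Ro.from_rotvec(telemetry.read_state()["ee_rot"]).as_matrix().round(3))
A=cv2.resize(a["image"][160:290,295:435],None,fx=4,fy=4,interpolation=2)
B=cv2.resize(b["image"][130:240,285:390],None,fx=2.4,fy=2.4,interpolation=2)
B=cv2.copyMakeBorder(B,0,A.shape[0]-B.shape[0],0,0,0)
cv2.imwrite("pics/crop.png",np.hstack([A,B])[:,:800,::-1])
E
```

```text
(330, 185) [0.459 0.043 0.22 ]
(398, 183) [0.537 0.215 0.22 ]
(338, 241) [ 0.635 -0.027  0.22 ]
(407, 236) [0.698 0.134 0.22 ]
(366, 196) [0.539 0.111 0.22 ]
(368, 213) [0.592 0.085 0.22 ]
[0.575 0.092 0.2  ]
[[-0.     0.358 -0.934]
 [ 0.001 -0.934 -0.358]
 [-1.    -0.001 -0.   ]]
```

View pics/crop.png

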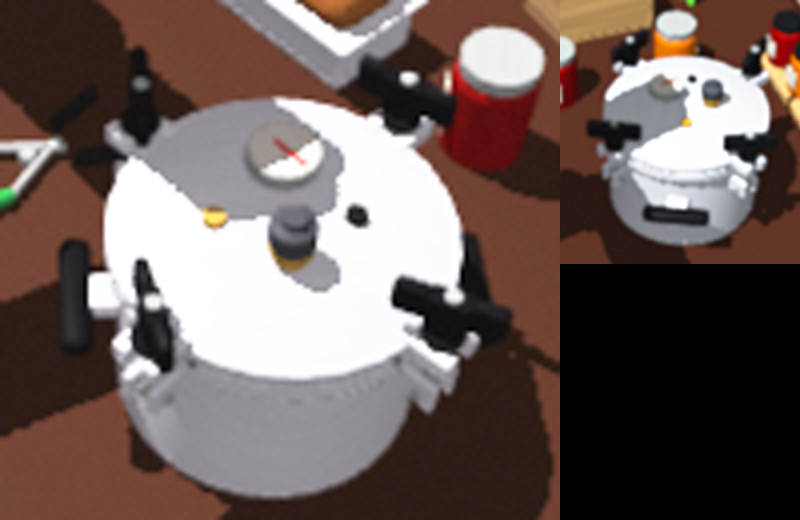

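Enlarged: the gauge-to-weight direction gives a canner yaw of about -25°. So nut 1 is at about (0.70,0.13), nut 2 (0.54,0.21), nut 3 (0.46,0.04), nut 4 (0.635,-0.03), with the middle at about (0.58,0.09). I'll go above the middle for a close look.

```bash
python3 -m crank '[[[0,0,0,-0.05,0,0,1],[-0.1,0,0,-0.1,-0.03,-0.03,1],[-0.2,0,0,-0.13,-0.06,-0.063,1],[-0.3,0,0,-0.16,-0.09,-0.096,1],[-0.4,0,0,-0.19,-0.12,-0.129,1],[-0.5,0,0,-0.22,-0.15,-0.162,1],[-0.6,0,0,-0.235,-0.18,-0.195,1],[-0.7,0,0,-0.235,-0.21,-0.228,1],[-0.8,0,0,-0.235,-0.24,-0.261,1],[-0.9,0,0,-0.235,-0.27,-0.294,1],[-1.0,0,0,-0.235,-0.3,-0.327,1],[-1.1,0,0,-0.235,-0.33,-0.36,1]]]'
python3 - <<'E'
from h import *
s=telemetry.read_state();R=Ro.from_rotvec(s["ee_rot"]).as_matrix()
print(s["joint_positions"].round(2),R.round(3),R.T@(np.array([.583,.091,.44])-s["eef_pos"]))
E
```

```text
clock: 1.35
eef_pos: [0.4511, -0.168, 0.4404]
ee_rot: [1.283, 1.159, -1.283]
wrist_force: [0.3, -0.9, 0.1]
gripper_width: 0.0942
[-0.59 -0.25  1.63  0.    1.76 -0.49] [[ 0.     0.995 -0.101]
 [-0.    -0.101 -0.995]
 [-1.     0.     0.   ]] [ 0.00043439  0.1051947  -0.27091374]
```

```bash
python3 -m crank '[[[-0.1,0,0,0,0.018,-0.045,1],[-0.1,0,0,0,0.036,-0.09,1],[-0.1,0,0,0,0.054,-0.135,1],[-0.1,0,0,0,0.072,-0.18,1],[-0.1,0,0,0,0.09,-0.225,1],[-0.1,0,0,0,0.105,-0.26,1],[-0.1,0,0,0,0.105,-0.271,1],[-0.1,0,0,0,0.105,-0.271,1],[-0.1,0,0,0,0.105,-0.271,1]]]'
python3 - <<'E'
from h import *
s,d=wrist(); save(d,"w1"); np.savez("w1.npz",**d); print(s["joint_positions"].round(2),s["eef_pos"],s["qd"].round(3))
E
```

```text
clock: 2.25
eef_pos: [0.5831, 0.0876, 0.4405]
ee_rot: [1.213, 1.206, -1.214]
wrist_force: [-0.1, -0.7, -0.1]
gripper_width: 0.0939
[-0.04  0.02  1.39 -0.    1.73 -0.04] [0.58309328 0.08757403 0.44049692] [-0.018 -0.012  0.002  0.003 -0.002  0.002]
```

View pics/w1.png

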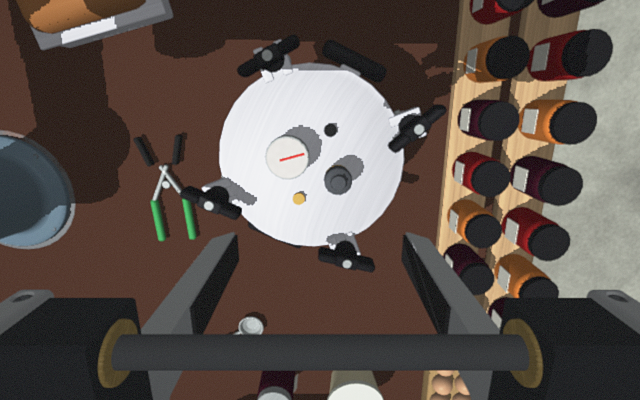

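Wrist view (image right is +x, up is +y): nut 1 at (418,129), nut 2 (268,57), nut 3 (210,203), nut 4 (346,262). All four bars and their bright bolt ends are clear.

```bash
cat > nuts.py <<'E'
from h import *
d=dict(np.load("w1.npz")); im=d["image"]; D=(im.max(2)<62).astype(np.uint8)
P=[]
for i,(u,v) in enumerate([(418,129),(268,57),(210,203),(346,262)]):
    w=im[v-9:v+10,u-9:u+10].min(2)>110; n,l,st,c=cv2.connectedComponentsWithStats(w.astype(np.uint8))
    k=1+np.argmin([np.hypot(*(c[j]-9)) for j in range(1,n)]); dot=c[k]+[u-9,v-9]
    n,l,st,c=cv2.connectedComponentsWithStats(cv2.morphologyEx(D,cv2.MORPH_OPEN,np.ones((5,5)))[v-40:v+41,u-40:u+41])
    k=1+np.argmin([np.min(np.hypot(*(np.argwhere(l==j)-40).T)) for j in range(1,n)])
    rr=cv2.minAreaRect(np.argwhere(l==k)[:,::-1].astype(np.float32)); bx=cv2.boxPoints(rr)+[u-40,v-40]
    W=np.array([ray(d,*p,.222)[:2] for p in bx]); e=W[1]-W[0],W[2]-W[1]; L=max(e,key=np.linalg.norm)
    p=ray(d,*dot,.23)[:2]; P.append(p)
    print(i+1,"dot",dot.round(1),p.round(4),"boxmid",W.mean(0).round(4),"dims",[round(np.linalg.norm(x),4) for x in e],"bar ang",round(np.arctan2(L[1],L[0])%np.pi,3))
P=np.array(P);c=P.mean(0);print("c",c,[(np.linalg.norm(p-c).round(4),np.arctan2(*(p-c)[::-1]).round(3)) for p in P])
E
python3 nuts.py
```

```text
1 dot [419.5 130.2] [0.6954 0.1333] boxmid [0.6904 0.1384] dims [np.float64(0.0791), np.float64(0.0792)] bar ang 1.673
2 dot [266.  59.] [0.5258 0.2091] boxmid [0.5274 0.2217] dims [np.float64(0.0844), np.float64(0.0587)] bar ang 3.136
3 dot [208.3 205.4] [0.4481 0.0454] boxmid [0.4509 0.053 ] dims [np.float64(0.0342), np.float64(0.0762)] bar ang 2.732
4 dot [346.7 263.7] [ 0.616  -0.0333] boxmid [ 0.617  -0.0239] dims [np.float64(0.036), np.float64(0.0752)] bar ang 2.93
c [0.57132815 0.08860062] [(np.float64(0.1319), np.float64(0.345)), (np.float64(0.1288), np.float64(1.932)), (np.float64(0.1306), np.float64(-2.804)), (np.float64(0.1298), np.float64(-1.219))]
```

```bash
python3 -m crank '[[[-0.14,0,0,0,0.02,-0.01,0.1],[-0.28,0,0,0,0.05,-0.02,0.1],[-0.42,0,0,0,0.08,-0.03,0.1],[-0.56,0,0,0,0.1,-0.04,0.1],[-0.7,0,0,0,0.112,-0.046,0.1],[-0.84,0,0,0.03,0.112,-0.046,0.1],[-0.98,0,0,0.06,0.112,-0.046,0.1],[-1.12,0,0,0.08,0.112,-0.046,0.1],[-1.26,0,0,0.1,0.112,-0.046,0.1],[-1.4,0,0,0.12,0.112,-0.046,0.1],[-1.54,0,0,0.13,0.112,-0.046,0.1],[-1.68,0,0,0.14,0.112,-0.046,0.1]]]' && python3 -m crank '[[[-0.14,0,0,0,0,0,0.1],[-0.28,0,0,0,0,0,0.1],[-0.42,0,0,0,0,0,0.1],[-0.54,0,0,0,0,0,0.1],[-0.54,0,0,0,0,0,0.1]]]'
python3 - <<'E'
from h import *
s,d=wrist(); save(d,"w2"); np.savez("w2.npz",**d); print(s["joint_positions"].round(2),s["eef_pos"],s["wrist_torque"])
R=Ro.from_rotvec(s["ee_rot"]).as_matrix();print(R.round(3))
E
```

```text
clock: 3.5
eef_pos: [0.6954, 0.1317, 0.3]
ee_rot: [-0.085, 1.57, 0.084]
wrist_force: [-0.4, -0.0, 0.6]
gripper_width: 0.0516
clock: 4.0
eef_pos: [0.6957, 0.1319, 0.301]
ee_rot: [-0.503, 1.511, 0.502]
wrist_force: [0.1, -0.1, 0.5]
gripper_width: 0.0516
[ 0.03  0.32  1.29 -0.    1.53 -2.18] [0.69566049 0.1319444  0.30098511] [ 0.10492401 -0.10357155 -0.00028961]
[[ 0.    -0.598  0.801]
 [-0.     0.801  0.598]
 [-1.    -0.     0.   ]]
```

View pics/w2.png

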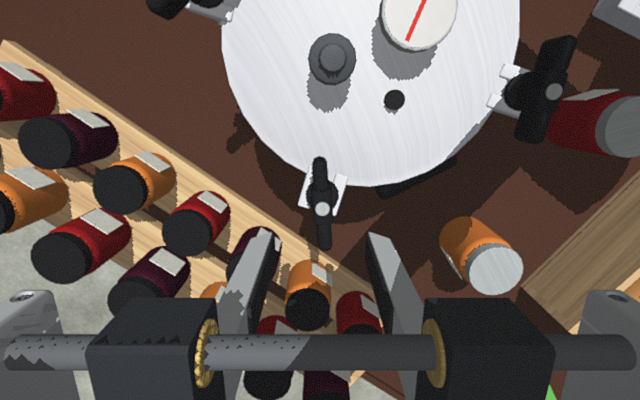

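Nut 1: bolt end at (322,208), bar from (319,158) to (325,247), sitting between the fingers and nearly in line with them.

```bash
cat >> h.py <<'E'
def go(f,dot,a,b,z=.226):
    "tool-frame offset TCP->nut axis and bar angle from tool z about x"
    s=telemetry.read_state();R=Ro.from_rotvec(s["ee_rot"]).as_matrix()
    d=dict(np.load(f)); p=ray(d,*dot,z); L=R.T@(ray(d,*a,.222)-ray(d,*b,.222))
    an=(np.arctan2(-L[1],L[2])+np.pi/2)%np.pi-np.pi/2   # rotation about tool x that maps tool z onto bar
    print("nut",p.round(4),"tool off to z=.191",(R.T@(np.array([p[0],p[1],.191])-s["eef_pos"])).round(4),"turn x",an.round(3))
E
python3 -c "
from h import *
go('w2.npz',(322,208),(319,158),(325,247))
for z in(.222,.23): print(ray(dict(np.load('w2.npz')),322,208,z))"
```

```text
nut [0.6952 0.1341 0.226 ] tool off to z=.191 [0.11   0.0018 0.0007] turn x -0.068
[0.69624803 0.13492272 0.222     ]
[0.69415214 0.13329436 0.23      ]
```

```bash
python3 -m crank '[[[-0.07,0,0,0.04,0.002,0.001,0.1],[-0.07,0,0,0.08,0.002,0.001,0.1],[-0.07,0,0,0.106,0.002,0.001,0.1],[-0.07,0,0,0.106,0.002,0.001,0.1],[-0.07,0,0,0.106,0.002,0.001,-1],[-0.07,0,0,0.106,0.002,0.001,-1],[-0.07,0,0,0.106,0.002,0.001,-1],[-0.07,0,0,0.106,0.002,0.001,-1]]]'; python3 -c "
from h import *
s=telemetry.read_state();print(s['wrist_torque'],s['wrist_force'],s['gripper_width'])"
```

```text
clock: 4.85
eef_pos: [0.6961, 0.1361, 0.1964]
ee_rot: [-0.559, 1.495, 0.558]
wrist_force: [-0.1, -0.3, -0.1]
gripper_width: 0.023
[ 0.13885371 -0.06636633 -0.0013327 ] [-0.12341327 -0.34909799 -0.12643207] 0.02302790656547685
```

```bash
cat > q.py <<'E'
from h import *
s=telemetry.read_state();R=Ro.from_rotvec(s["ee_rot"]).as_matrix()
print("psi",np.arctan2(R[1,1],R[0,1]).round(3),"tau",s["wrist_torque"].round(3),"F",s["wrist_force"].round(1),"w",round(s["gripper_width"],4),"j6",s["joint_positions"][5].round(2),s["eef_pos"].round(4))
E
python3 -m crank '[[[0,0,0,0,0,0,-1],[0,0,0,0,0,0,-1],[0,0,0,0,0,0,-1]]]'; python3 q.py; python3 -m crank '[[[0.12,0,0,0,0,0,-1],[0.24,0,0,0,0,0,-1],[0.36,0,0,0,0,0,-1],[0.48,0,0,0,0,0,-1],[0.6,0,0,0,0,0,-1],[0.72,0,0,0,0,0,-1],[0.84,0,0,0,0,0,-1],[0.96,0,0,0,0,0,-1],[1.08,0,0,0,0,0,-1],[1.2,0,0,0.0005,0,0,-1]]]';python3 q.py
```

```text
clock: 5.15
eef_pos: [0.6967, 0.1352, 0.1958]
ee_rot: [-0.56, 1.494, 0.556]
wrist_force: [4.1, -3.5, 2.1]
gripper_width: 0.0156
psi 2.284 tau [-0.635 -0.865 -0.031] F [ 4.1 -3.5  2.1] w 0.0156 j6 -2.25 [0.6967 0.1352 0.1958]
clock: 6.15
eef_pos: [0.6969, 0.1337, 0.1953]
ee_rot: [0.382, 1.531, -0.387]
wrist_force: [3.4, -8.2, 3.1]
gripper_width: 0.0158
psi 1.08 tau [-1.422 -0.84   0.223] F [ 3.4 -8.2  3.1] w 0.0158 j6 -1.05 [0.6969 0.1337 0.1953]
```

```bash
python3 -m crank '[[[0.12,0,0,0,0,0,-1],[0.24,0,0,0,0,0,-1],[0.36,0,0,0,0,0,-1],[0.48,0,0,0,0,0,-1],[0.6,0,0,0,0,0,-1],[0.72,0,0,0,0,0,-1],[0.84,0,0,0,0,0,-1],[0.96,0,0,0,0,0,-1],[1.08,0,0,0,0,0,-1],[1.2,0,0,0.0005,0,0,-1]]]';python3 q.py; python3 -m crank '[[[0.07,0,0,0,0,0,-1],[0.14,0,0,0,0,0,-1],[0.2,0,0,0,0,0,-1]]]';python3 q.py
```

```text
clock: 7.15
eef_pos: [0.6957, 0.1331, 0.1947]
ee_rot: [1.293, 1.145, -1.299]
wrist_force: [-1.0, -10.1, 5.7]
gripper_width: 0.0158
psi -0.12 tau [-1.843  0.139  0.143] F [ -1.  -10.1   5.7] w 0.0158 j6 0.15 [0.6957 0.1331 0.1947]
clock: 7.45
eef_pos: [0.6955, 0.1331, 0.1946]
ee_rot: [1.435, 1.037, -1.441]
wrist_force: [-0.7, -9.5, 4.6]
gripper_width: 0.0156
psi -0.318 tau [-1.882  0.235  0.193] F [-0.7 -9.5  4.6] w 0.0156 j6 0.35 [0.6955 0.1331 0.1946]
```

```bash
for i in 1; do python3 -m crank '[[[0.04,0,0,0,0,0,-1],[0.07,0,0,0,0,0,-1]]]' >/dev/null; python3 q.py; python3 -m crank '[[[0.04,0,0,0,0,0,-1],[0.07,0,0,0,0,0,-1]]]'>/dev/null; python3 q.py; done
```

```text
psi -0.387 tau [-1.885  0.211  0.174] F [-2.2 -9.9  3.8] w 0.016 j6 0.42 [0.6954 0.1331 0.1946]
psi -0.457 tau [-1.873  0.257  0.161] F [ -1.5 -10.1   4.9] w 0.0162 j6 0.49 [0.6953 0.1332 0.1946]
```

```bash
python3 -m crank '[[[0.03,0,0,0,0,0,-1],[0.05,0,0,0,0,0,-1]]]' >/dev/null; python3 q.py; python3 -m crank '[[[0.03,0,0,0,0,0,-1],[0.05,0,0,0,0,0,-1]]]'>/dev/null; python3 q.py
```

```text
psi -0.506 tau [-1.833  0.31   0.114] F [ -1.3 -10.2   4.5] w 0.0156 j6 0.54 [0.6952 0.1332 0.1946]
psi -0.556 tau [-1.791  0.362  0.161] F [-1.5 -8.7  4.6] w 0.0159 j6 0.59 [0.6952 0.1332 0.1946]
```

Turned 2.84 so far, with no leap yet.

```bash
python3 -m crank '[[[0.03,0,0,0,0,0,-1],[0.05,0,0,0,0,0,-1]]]' >/dev/null; python3 q.py; python3 -m crank '[[[0.03,0,0,0,0,0,-1],[0.05,0,0,0,0,0,-1]]]'>/dev/null; python3 q.py
```

```text
psi -0.606 tau [-1.801  0.36   0.174] F [-1.7 -9.7  4.3] w 0.0156 j6 0.64 [0.6951 0.1333 0.1945]
psi -0.656 tau [-1.746  0.387  0.498] F [-1.6 -9.2  4.4] w 0.0161 j6 0.69 [0.6951 0.1333 0.1945]
```

The moment leapt to 0.50 N m, so nut 1 is up hard. I'll release it and go over nut 3, straight across.

```bash
python3 -m crank '[[[0,0,0,0,0,0,0.1],[0,0,0,0,0,0,0.1],[0,0,0,0,0,0,0.1],[0,0,0,-0.04,0,0,0.1],[0,0,0,-0.08,0,0,0.1],[-0.14,0,0,-0.11,-0.015,0.02,0.1],[-0.28,0,0,-0.11,-0.038,0.06,0.1],[-0.42,0,0,-0.11,-0.061,0.096,0.1],[-0.56,0,0,-0.11,-0.084,0.132,0.1],[-0.7,0,0,-0.11,-0.107,0.168,0.1],[-0.84,0,0,-0.11,-0.13,0.204,0.1],[-0.98,0,0,-0.11,-0.1416,0.2217,0.1]]]';python3 q.py;python3 -m crank '[[[-0.14,0,0,0,0,0,0.1],[-0.28,0,0,0,0,0,0.1],[-0.42,0,0,0,0,0,0.1],[-0.56,0,0,0,0,0,0.1],[-0.7,0,0,0,0,0,0.1],[-0.836,0,0,0,0,0,0.1],[-0.836,0,0,0,0,0,0.1]]]'
python3 q.py
python3 - <<'E'
from h import *
s,d=wrist(); save(d,"w3"); np.savez("w3.npz",**d)
E
```

```text
clock: 9.85
eef_pos: [0.4455, 0.0465, 0.3032]
ee_rot: [0.962, 1.348, -0.962]
wrist_force: [0.4, 0.4, -0.4]
gripper_width: 0.0519
psi 0.331 tau [-0.001 -0.057  0.026] F [ 0.4  0.4 -0.4] w 0.0519 j6 -0.48 [0.4455 0.0465 0.3032]
clock: 10.55
eef_pos: [0.4477, 0.0469, 0.3033]
ee_rot: [0.322, 1.547, -0.321]
wrist_force: [-0.1, 0.5, -0.5]
gripper_width: 0.0518
psi 1.161 tau [-0.011 -0.112 -0.048] F [-0.1  0.5 -0.5] w 0.0518 j6 -1.31 [0.4477 0.0469 0.3033]
```

View pics/w3.png

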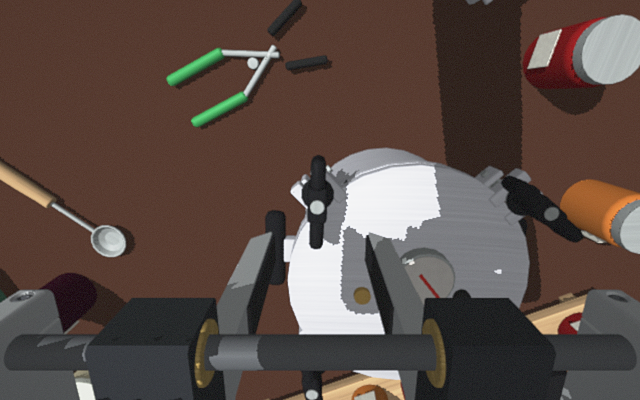

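Nut 3: bolt end at (316,207), bar from (318,158) to (316,246), lined up with the jaws.

```bash
python3 -c "
from h import *
go('w3.npz',(316.5,207),(318,158),(316,246))"
```

```text
nut [0.4472 0.0441 0.226 ] tool off to z=.191 [ 0.1123 -0.0028  0.0007] turn x 0.021
```

```bash
python3 -m crank '[[[0.02,0,0,0.04,-0.003,0.001,0.1],[0.02,0,0,0.08,-0.003,0.001,0.1],[0.02,0,0,0.109,-0.003,0.001,0.1],[0.02,0,0,0.109,-0.003,0.001,0.1],[0.02,0,0,0.109,-0.003,0.001,-1],[0.02,0,0,0.109,-0.003,0.001,-1],[0.02,0,0,0.109,-0.003,0.001,-1],[0.02,0,0,0.109,-0.003,0.001,-1],[0.02,0,0,0.109,-0.003,0.001,-1],[0.02,0,0,0.109,-0.003,0.001,-1],[0.02,0,0,0.109,-0.003,0.001,-1]]]'>/dev/null; python3 q.py
python3 -m crank '[[[0.12,0,0,0,0,0,-1],[0.24,0,0,0,0,0,-1],[0.36,0,0,0,0,0,-1],[0.48,0,0,0,0,0,-1],[0.6,0,0,0,0,0,-1],[0.72,0,0,0,0,0,-1],[0.84,0,0,0,0,0,-1],[0.96,0,0,0,0,0,-1],[1.08,0,0,0,0,0,-1],[1.2,0,0,0.0005,0,0,-1]]]'>/dev/null;python3 q.py
```

```text
psi 1.141 tau [ 0.73  -0.388 -0.159] F [1.9 3.9 3.4] w 0.016 j6 -1.3 [0.4485 0.0438 0.1954]
psi -0.063 tau [0.265 0.598 0.206] F [-3.5  1.8  7.9] w 0.016 j6 -0.09 [0.4475 0.0432 0.1948]
```

```bash
python3 -m crank '[[[0.12,0,0,0,0,0,-1],[0.24,0,0,0,0,0,-1],[0.36,0,0,0,0,0,-1],[0.48,0,0,0,0,0,-1],[0.6,0,0,0,0,0,-1],[0.72,0,0,0,0,0,-1],[0.84,0,0,0,0,0,-1],[0.96,0,0,0,0,0,-1],[1.08,0,0,0,0,0,-1],[1.2,0,0,0.0005,0,0,-1]]]'>/dev/null;python3 q.py; python3 -m crank '[[[0.08,0,0,0,0,0,-1],[0.16,0,0,0,0,0,-1],[0.24,0,0,0,0,0,-1],[0.32,0,0,0,0,0,-1],[0.38,0,0,0,0,0,-1],[0.42,0,0,0,0,0,-1]]]'>/dev/null;python3 q.py
```

```text
psi -1.263 tau [0.892 1.319 0.187] F [-7.6  5.1 10.7] w 0.0156 j6 1.11 [0.4466 0.044  0.1942]
psi -1.68 tau [1.191 1.102 0.183] F [-6.1  6.1  9.3] w 0.0159 j6 1.52 [0.4465 0.0444 0.1941]
```

```bash
python3 -m crank '[[[0.03,0,0,0,0,0,-1],[0.05,0,0,0,0,0,-1]]]' >/dev/null; python3 q.py; python3 -m crank '[[[0.03,0,0,0,0,0,-1],[0.05,0,0,0,0,0,-1]]]'>/dev/null; python3 q.py
```

```text
psi -1.729 tau [1.164 1.106 0.223] F [-5.8  5.3  8.7] w 0.0158 j6 1.57 [0.4465 0.0445 0.1941]
psi -1.779 tau [1.157 1.103 0.222] F [-4.9  5.9  7.1] w 0.016 j6 1.62 [0.4465 0.0445 0.194 ]
```

Turned 2.92 so far.

```bash
python3 -m crank '[[[0.03,0,0,0,0,0,-1],[0.05,0,0,0,0,0,-1]]]' >/dev/null; python3 q.py; python3 -m crank '[[[0.03,0,0,0,0,0,-1],[0.05,0,0,0,0,0,-1]]]'>/dev/null; python3 q.py
```

```text
psi -1.829 tau [1.267 1.026 0.243] F [-6.3  6.7  7.4] w 0.0157 j6 1.67 [0.4465 0.0446 0.194 ]
psi -1.879 tau [1.259 1.058 0.192] F [-5.4  6.2  7.1] w 0.0159 j6 1.72 [0.4466 0.0446 0.194 ]
```

```bash
python3 -m crank '[[[0.03,0,0,0,0,0,-1],[0.05,0,0,0,0,0,-1]]]' >/dev/null; python3 q.py
```

```text
psi -1.929 tau [1.352 0.948 0.195] F [-5.5  5.9  8.3] w 0.0156 j6 1.77 [0.4466 0.0446 0.194 ]
```

```bash
python3 -m crank '[[[0.03,0,0,0,0,0,-1],[0.05,0,0,0,0,0,-1]]]' >/dev/null; python3 q.py
```

```text
psi -1.979 tau [1.366 1.019 0.187] F [-5.   6.3  7.2] w 0.0153 j6 1.82 [0.4466 0.0447 0.194 ]
```

```bash
python3 -m crank '[[[0.02,0,0,0,0,0,-1],[0.03,0,0,0,0,0,-1]]]' >/dev/null; python3 q.py
```

```text
psi -2.008 tau [1.365 0.924 0.175] F [-4.2  5.8  8. ] w 0.0154 j6 1.85 [0.4466 0.0447 0.194 ]
```

```bash
python3 -m crank '[[[0.02,0,0,0,0,0,-1],[0.03,0,0,0,0,0,-1]]]' >/dev/null; python3 q.py
```

```text
psi -2.038 tau [1.384 0.946 0.166] F [-5.1  7.   8. ] w 0.016 j6 1.88 [0.4466 0.0448 0.194 ]
```

```bash
python3 -m crank '[[[0.02,0,0,0,0,0,-1],[0.03,0,0,0,0,0,-1]]]' >/dev/null; python3 q.py
```

```text
psi -2.068 tau [1.446 0.93  0.166] F [-5.   6.9  6.8] w 0.0158 j6 1.91 [0.4466 0.0448 0.1939]
```

```bash
python3 -m crank '[[[0.02,0,0,0,0,0,-1],[0.03,0,0,0,0,0,-1]]]' >/dev/null; python3 q.py
```

```text
psi -2.098 tau [1.405 0.875 0.349] F [-4.6  6.2  6.7] w 0.0156 j6 1.94 [0.4467 0.0448 0.1939]
```

```bash
python3 -m crank '[[[0.02,0,0,0,0,0,-1],[0.03,0,0,0,0,0,-1]]]' >/dev/null; python3 q.py
```

```text
psi -2.127 tau [1.433 0.814 0.665] F [-3.3  6.4  8.4] w 0.0158 j6 1.97 [0.4467 0.0448 0.1939]
```

Nut 3 is up hard (0.67 N m). Next is nut 4.

```bash
python3 -m crank '[[[0,0,0,0,0,0,0.1],[0,0,0,0,0,0,0.1],[0,0,0,0,0,0,0.1],[0,0,0,-0.04,0,0,0.1],[0,0,0,-0.08,0,0,0.1],[-0.14,0,0,-0.11,-0.003,-0.03,0.1],[-0.28,0,0,-0.11,-0.007,-0.07,0.1],[-0.42,0,0,-0.11,-0.011,-0.11,0.1],[-0.56,0,0,-0.11,-0.015,-0.15,0.1],[-0.7,0,0,-0.11,-0.0211,-0.1853,0.1],[-0.84,0,0,-0.11,-0.0211,-0.1853,0.1],[-0.98,0,0,-0.11,-0.0211,-0.1853,0.1]]]';python3 -m crank '[[[-0.14,0,0,0,0,0,0.1],[-0.28,0,0,0,0,0,0.1],[-0.42,0,0,0,0,0,0.1],[-0.56,0,0,0,0,0,0.1],[-0.7,0,0,0,0,0,0.1],[-0.84,0,0,0,0,0,0.1],[-0.98,0,0,0,0,0,0.1],[-1.12,0,0,0,0,0,0.1],[-1.26,0,0,0,0,0,0.1],[-1.4,0,0,0,0,0,0.1],[-1.54,0,0,0,0,0,0.1],[-1.67,0,0,0,0,0,0.1]]]'>/dev/null;python3 -m crank '[[[-0.14,0,0,0,0,0,0.1],[-0.28,0,0,0,0,0,0.1],[-0.42,0,0,0,0,0,0.1],[-0.56,0,0,0,0,0,0.1],[-0.7,0,0,0,0,0,0.1],[-0.837,0,0,0,0,0,0.1],[-0.837,0,0,0,0,0,0.1]]]'
python3 q.py
python3 - <<'E'
from h import *
s,d=wrist(); save(d,"w4"); np.savez("w4.npz",**d)
E
```

```text
clock: 17.7
eef_pos: [0.6165, -0.0379, 0.3019]
ee_rot: [1.983, 0.431, -1.989]
wrist_force: [-0.3, -0.4, 0.9]
gripper_width: 0.0518
clock: 19.6
eef_pos: [0.6159, -0.0372, 0.3029]
ee_rot: [0.167, 1.565, -0.168]
wrist_force: [-0.4, 0.2, 0.3]
gripper_width: 0.0519
psi 1.357 tau [ 0.06  -0.156  0.042] F [-0.4  0.2  0.3] w 0.0519 j6 -1.6 [ 0.6159 -0.0372  0.3029]
```

View pics/w4.png

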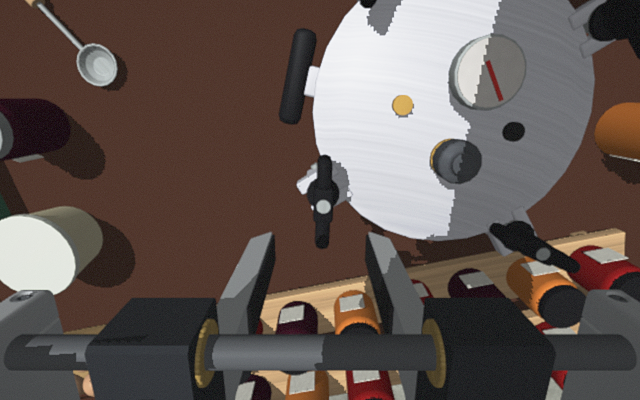

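Nut 4: bolt end at (323,207), bar from (325,157) to (322,246). The weight sits undisturbed at (456,160).

```bash
python3 -c "
from h import *
go('w4.npz',(323,207),(324.5,157),(322,246))"
```

```text
nut [ 0.6169 -0.035   0.226 ] tool off to z=.191 [0.112  0.0024 0.0006] turn x 0.021
```

```bash
python3 -m crank '[[[0.02,0,0,0.04,0.002,0.001,0.1],[0.02,0,0,0.08,0.002,0.001,0.1],[0.02,0,0,0.109,0.002,0.001,0.1],[0.02,0,0,0.109,0.002,0.001,0.1],[0.02,0,0,0.109,0.002,0.001,-1],[0.02,0,0,0.109,0.002,0.001,-1],[0.02,0,0,0.109,0.002,0.001,-1],[0.02,0,0,0.109,0.002,0.001,-1],[0.02,0,0,0.109,0.002,0.001,-1],[0.02,0,0,0.109,0.002,0.001,-1],[0.02,0,0,0.109,0.002,0.001,-1]]]'>/dev/null; python3 q.py
python3 -m crank '[[[0.12,0,0,0,0,0,-1],[0.24,0,0,0,0,0,-1],[0.36,0,0,0,0,0,-1],[0.48,0,0,0,0,0,-1],[0.6,0,0,0,0,0,-1],[0.72,0,0,0,0,0,-1],[0.84,0,0,0,0,0,-1],[0.96,0,0,0,0,0,-1],[1.08,0,0,0,0,0,-1],[1.2,0,0,0.0005,0,0,-1]]]'>/dev/null;python3 q.py
```

```text
psi 1.338 tau [ 0.116 -0.064 -0.202] F [0.1 2.1 3.4] w 0.0159 j6 -1.58 [ 0.6179 -0.0352  0.1954]
psi 0.134 tau [-0.573  0.867  0.201] F [-5.1 -2.9  7.2] w 0.0159 j6 -0.37 [ 0.6168 -0.0362  0.1948]
```

```bash
python3 -m crank '[[[0.12,0,0,0,0,0,-1],[0.24,0,0,0,0,0,-1],[0.36,0,0,0,0,0,-1],[0.48,0,0,0,0,0,-1],[0.6,0,0,0,0,0,-1],[0.72,0,0,0,0,0,-1],[0.84,0,0,0,0,0,-1],[0.96,0,0,0,0,0,-1],[1.08,0,0,0,0,0,-1],[1.2,0,0,0.0005,0,0,-1]]]'>/dev/null;python3 q.py; python3 -m crank '[[[0.03,0,0,0,0,0,-1],[0.06,0,0,0,0,0,-1],[0.09,0,0,0,0,0,-1]]]'>/dev/null;python3 q.py
```

```text
psi -1.066 tau [-0.119  1.833  0.154] F [-10.   -1.   10.7] w 0.0156 j6 0.83 [ 0.6155 -0.0355  0.1941]
psi -1.152 tau [-0.148  1.798  0.17 ] F [-9.7 -1.7  8.3] w 0.016 j6 0.91 [ 0.6154 -0.0354  0.1941]
```

```bash
python3 -m crank '[[[0.03,0,0,0,0,0,-1],[0.05,0,0,0,0,0,-1]]]' >/dev/null; python3 q.py
```

```text
psi -1.202 tau [-0.038  1.778  0.183] F [-9.1 -1.7  8.8] w 0.016 j6 0.96 [ 0.6154 -0.0354  0.1941]
```

```bash
python3 -m crank '[[[0.03,0,0,0,0,0,-1],[0.05,0,0,0,0,0,-1]]]' >/dev/null; python3 q.py
```

```text
psi -1.252 tau [-0.044  1.823  0.183] F [-9.6  0.2  8.1] w 0.0159 j6 1.01 [ 0.6154 -0.0353  0.1941]
```

```bash
python3 -m crank '[[[0.02,0,0,0,0,0,-1],[0.03,0,0,0,0,0,-1]]]' >/dev/null; python3 q.py
```

```text
psi -1.281 tau [0.037 1.833 0.163] F [-10.   -0.3   9.1] w 0.016 j6 1.04 [ 0.6154 -0.0353  0.1941]
```

Turned 2.62 so far.

```bash
python3 -m crank '[[[0.02,0,0,0,0,0,-1],[0.03,0,0,0,0,0,-1]]]' >/dev/null; python3 q.py
```

```text
psi -1.312 tau [-1.000e-03  1.811e+00  1.620e-01] F [-9.1 -0.1  8.3] w 0.0157 j6 1.07 [ 0.6154 -0.0352  0.1941]
```

```bash
python3 -m crank '[[[0.02,0,0,0,0,0,-1],[0.03,0,0,0,0,0,-1]]]' >/dev/null; python3 q.py
```

```text
psi -1.341 tau [0.025 1.817 0.122] F [-9.5  0.   8.3] w 0.0158 j6 1.1 [ 0.6153 -0.0352  0.1941]
```

```bash
python3 -m crank '[[[0.02,0,0,0,0,0,-1],[0.03,0,0,0,0,0,-1]]]' >/dev/null; python3 q.py
```

```text
psi -1.371 tau [0.068 1.79  0.4  ] F [-9.7 -0.4  8.6] w 0.0159 j6 1.13 [ 0.6153 -0.0352  0.1941]
```

```bash
python3 -m crank '[[[0.02,0,0,0,0,0,-1],[0.03,0,0,0,0,0,-1]]]' >/dev/null; python3 q.py
```

```text
psi -1.4 tau [0.021 1.756 0.675] F [-8.2 -0.3  7.9] w 0.016 j6 1.16 [ 0.6154 -0.0351  0.1941]
```

Nut 4 is up hard (0.68 N m). Nut 2 is the last one.

```bash
python3 -m crank '[[[0,0,0,0,0,0,0.1],[0,0,0,0,0,0,0.1],[0,0,0,0,0,0,0.1],[0,0,0,-0.04,0,0,0.1],[0,0,0,-0.08,0,0,0.1],[-0.14,0,0,-0.11,-0.03,0.005,0.1],[-0.28,0,0,-0.11,-0.07,0.012,0.1],[-0.42,0,0,-0.11,-0.11,0.019,0.1],[-0.56,0,0,-0.11,-0.15,0.026,0.1],[-0.7,0,0,-0.11,-0.19,0.033,0.1],[-0.84,0,0,-0.11,-0.23,0.04,0.1],[-0.98,0,0,-0.11,-0.26,0.045,0.1]]]';python3 -m crank '[[[-0.14,0,0,0,0,0,0.1],[-0.28,0,0,0,0,0,0.1],[-0.42,0,0,0,0,0,0.1],[-0.56,0,0,0,0,0,0.1],[-0.7,0,0,0,0,0,0.1],[-0.84,0,0,0,0,0,0.1],[-0.98,0,0,0,0,0,0.1],[-1.12,0,0,0,0,0,0.1],[-1.26,0,0,0,0,0,0.1],[-1.4,0,0,0,0,0,0.1],[-1.54,0,0,0,0,0,0.1],[-1.67,0,0,0,0,0,0.1]]]'>/dev/null;python3 -m crank '[[[-0.14,0,0,0,0,0,0.1],[-0.28,0,0,0,0,0,0.1],[-0.42,0,0,0,0,0,0.1],[-0.56,0,0,0,0,0,0.1],[-0.7,0,0,0,0,0,0.1],[-0.83,0,0,0,0,0,0.1],[-0.83,0,0,0,0,0,0.1]]]'
python3 q.py
python3 - <<'E'
from h import *
s,d=wrist(); save(d,"w5"); np.savez("w5.npz",**d)
E
```

```text
clock: 25.65
eef_pos: [0.5284, 0.2156, 0.3033]
ee_rot: [1.508, 0.984, -1.508]
wrist_force: [0.2, -0.8, 0.1]
gripper_width: 0.0516
clock: 27.55
eef_pos: [0.5294, 0.2136, 0.3032]
ee_rot: [-0.397, 1.534, 0.397]
wrist_force: [-0.7, -0.2, -0.1]
gripper_width: 0.0516
psi 2.078 tau [ 0.089 -0.119  0.013] F [-0.7 -0.2 -0.1] w 0.0516 j6 -1.89 [0.5294 0.2136 0.3032]
```

View pics/w5.png

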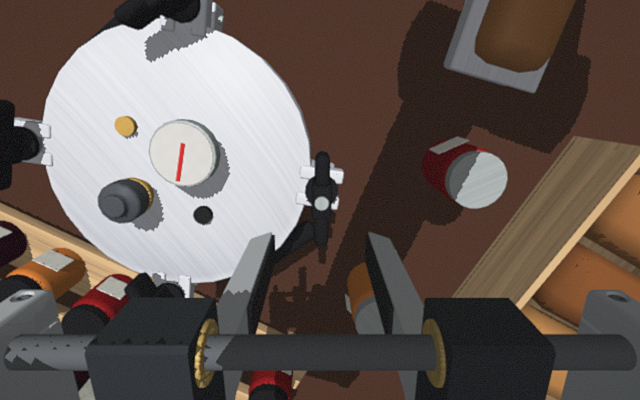

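Nut 2: bolt end at (321,203), bar near vertical from (322,153) to about (321,250). The weight is at (122,200), still on its vent.

```bash
python3 -c "
from h import *
go('w5.npz',(321.5,203),(322,154),(321.5,246))"
```

```text
nut [0.5263 0.2137 0.226 ] tool off to z=.191 [ 0.1122  0.0016 -0.0025] turn x 0.001
```

```bash
python3 -m crank '[[[0,0,0,0.04,0.002,-0.0025,0.1],[0,0,0,0.08,0.002,-0.0025,0.1],[0,0,0,0.109,0.002,-0.0025,0.1],[0,0,0,0.109,0.002,-0.0025,0.1],[0,0,0,0.109,0.002,-0.0025,-1],[0,0,0,0.109,0.002,-0.0025,-1],[0,0,0,0.109,0.002,-0.0025,-1],[0,0,0,0.109,0.002,-0.0025,-1],[0,0,0,0.109,0.002,-0.0025,-1],[0,0,0,0.109,0.002,-0.0025,-1],[0,0,0,0.109,0.002,-0.0025,-1]]]'>/dev/null; python3 q.py
python3 -m crank '[[[0.12,0,0,0,0,0,-1],[0.24,0,0,0,0,0,-1],[0.36,0,0,0,0,0,-1],[0.48,0,0,0,0,0,-1],[0.6,0,0,0,0,0,-1],[0.72,0,0,0,0,0,-1],[0.84,0,0,0,0,0,-1],[0.96,0,0,0,0,0,-1],[1.08,0,0,0,0,0,-1],[1.2,0,0,0.0005,0,0,-1]]]'>/dev/null;python3 q.py
```

```text
psi 2.078 tau [-0.509 -0.312 -0.151] F [ 1.  -2.8  4.2] w 0.0157 j6 -1.89 [0.5271 0.2138 0.1955]
psi 0.874 tau [-0.881 -0.277  0.245] F [ 0.9 -4.2  4.6] w 0.0156 j6 -0.69 [0.5271 0.2133 0.1949]
```

```bash
python3 -m crank '[[[0.12,0,0,0,0,0,-1],[0.24,0,0,0,0,0,-1],[0.36,0,0,0,0,0,-1],[0.48,0,0,0,0,0,-1],[0.6,0,0,0,0,0,-1],[0.72,0,0,0,0,0,-1],[0.84,0,0,0,0,0,-1],[0.96,0,0,0,0,0,-1],[1.04,0,0,0.0005,0,0,-1],[1.08,0,0,0.0005,0,0,-1]]]'>/dev/null;python3 q.py
```

```text
psi -0.204 tau [-1.087 -0.073  0.178] F [-0.1 -5.   5.4] w 0.0155 j6 0.39 [0.5267 0.2131 0.1944]
```

```bash
python3 -m crank '[[[0.03,0,0,0,0,0,-1],[0.05,0,0,0,0,0,-1]]]' >/dev/null; python3 q.py
```

```text
psi -0.252 tau [-1.055 -0.01   0.179] F [ 0.3 -5.   5.3] w 0.016 j6 0.44 [0.5267 0.2132 0.1944]
```

Turned 2.33 so far.

```bash
python3 -m crank '[[[0.03,0,0,0,0,0,-1],[0.05,0,0,0,0,0,-1]]]' >/dev/null; python3 q.py
```

```text
psi -0.302 tau [-1.019 -0.026  0.167] F [-0.1 -5.1  5.3] w 0.0156 j6 0.49 [0.5267 0.2131 0.1944]
```

```bash
python3 -m crank '[[[0.02,0,0,0,0,0,-1],[0.04,0,0,0,0,0,-1]]]' >/dev/null; python3 q.py
```

```text
psi -0.342 tau [-1.094 -0.034  0.23 ] F [-0.6 -5.7  5.2] w 0.0158 j6 0.53 [0.5267 0.2131 0.1944]
```

```bash
python3 -m crank '[[[0.02,0,0,0,0,0,-1],[0.03,0,0,0,0,0,-1]]]' >/dev/null; python3 q.py
```

```text
psi -0.372 tau [-1.054 -0.023  0.161] F [ 0.3 -5.6  4.9] w 0.0156 j6 0.56 [0.5267 0.2131 0.1944]
```

```bash
python3 -m crank '[[[0.02,0,0,0,0,0,-1],[0.03,0,0,0,0,0,-1]]]' >/dev/null; python3 q.py
```

```text
psi -0.402 tau [-1.104 -0.018  0.224] F [-0.1 -4.5  4.4] w 0.016 j6 0.59 [0.5267 0.2131 0.1944]
```

```bash
python3 -m crank '[[[0.02,0,0,0,0,0,-1],[0.03,0,0,0,0,0,-1]]]' >/dev/null; python3 q.py
```

```text
psi -0.432 tau [-1.034 -0.003  0.181] F [-0.2 -4.4  4.9] w 0.0158 j6 0.62 [0.5267 0.2131 0.1943]
```

Turned 2.51 so far.

```bash
python3 -m crank '[[[0.02,0,0,0,0,0,-1],[0.03,0,0,0,0,0,-1]]]' >/dev/null; python3 q.py
```

```text
psi -0.462 tau [-1.092  0.022  0.186] F [ 0.6 -5.8  5. ] w 0.0157 j6 0.65 [0.5266 0.2131 0.1943]
```

```bash
python3 -m crank '[[[0.02,0,0,0,0,0,-1],[0.03,0,0,0,0,0,-1]]]' >/dev/null; python3 q.py
```

```text
psi -0.492 tau [-1.051  0.049  0.253] F [-1.4 -5.6  4.4] w 0.0156 j6 0.68 [0.5266 0.2132 0.1943]
```

```bash
python3 -m crank '[[[0.02,0,0,0,0,0,-1],[0.03,0,0,0,0,0,-1]]]' >/dev/null; python3 q.py
```

```text
psi -0.521 tau [-1.073 -0.035  0.415] F [-0.2 -4.5  4.9] w 0.016 j6 0.71 [0.5266 0.2132 0.1943]
```

```bash
python3 -m crank '[[[0.01,0,0,0,0,0,-1],[0.02,0,0,0,0,0,-1]]]' >/dev/null; python3 q.py
```

```text
psi -0.54 tau [-1.071  0.056  0.707] F [-0.5 -4.5  5.1] w 0.0158 j6 0.73 [0.5266 0.2132 0.1943]
```

Nut 2 is up hard (0.71 N m). I'll release it, rise clear and check from above.

```bash
python3 -m crank '[[[0,0,0,0,0,0,0.1],[0,0,0,0,0,0,0.1],[0,0,0,0,0,0,0.1],[0,0,0,-0.04,0,0,0.1],[0,0,0,-0.08,0,0,0.1],[0.1,0,0,-0.12,0,0.02,0.1],[0.1,0,0,-0.16,0,0.05,0.1],[0.1,0,0,-0.2,0.03,0.07,0.1],[0.1,0,0,-0.245,0.06,0.09,0.1],[0.1,0,0,-0.245,0.09,0.09,0.1],[0.1,0,0,-0.245,0.1,0.09,0.1],[0.1,0,0,-0.245,0.1,0.09,0.1]]]';python3 q.py
python3 - <<'E'
from h import *
s,d=wrist(); save(d,"w6"); np.savez("w6.npz",**d)
E
```

```text
clock: 33.9
eef_pos: [0.5658, 0.085, 0.4367]
ee_rot: [1.663, 0.835, -1.668]
wrist_force: [0.2, -0.0, -0.2]
gripper_width: 0.0516
psi -0.643 tau [-0.036 -0.036  0.05 ] F [ 0.2 -0.  -0.2] w 0.0516 j6 0.59 [0.5658 0.085  0.4367]
```

View pics/w6.png

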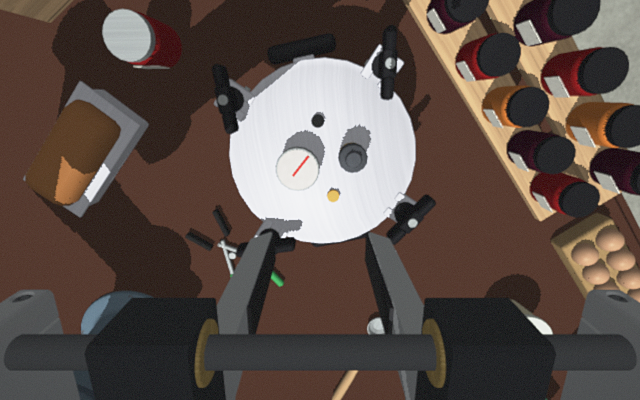

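The four nuts are at (390,63), (227,100), roughly (270,240) (partly hidden by a finger) and (412,222). The weight is in place at (353,157). Nuts 1 and 4 lie as left. I'll measure nut 2's bar angle, where my rough pixels differ from the expected 1.03 rad.

Run:
```python
from h import *
d=dict(np.load("w6.npz"));im=d["image"]
A=cv2.resize(im[50:150,190:290],None,fx=6,fy=6,interpolation=2); cv2.imwrite("pics/n2.png",A[:,:,::-1])
for n,a,b in(("1",(389,28),(388,97)),("2",(217,67),(235,132)),("4",(392,242),(434,197))):
    L=(ray(d,*a,.222)-ray(d,*b,.222))[:2]; print(n,np.arctan2(L[1],L[0])%np.pi,np.linalg.norm(L))
```

```text
1 0.9698190911323402 0.06971193625939945
2 1.1342992514503674 0.0711851601410812
4 0.25459289661658335 0.07554875362679962
```

View pics/n2.png

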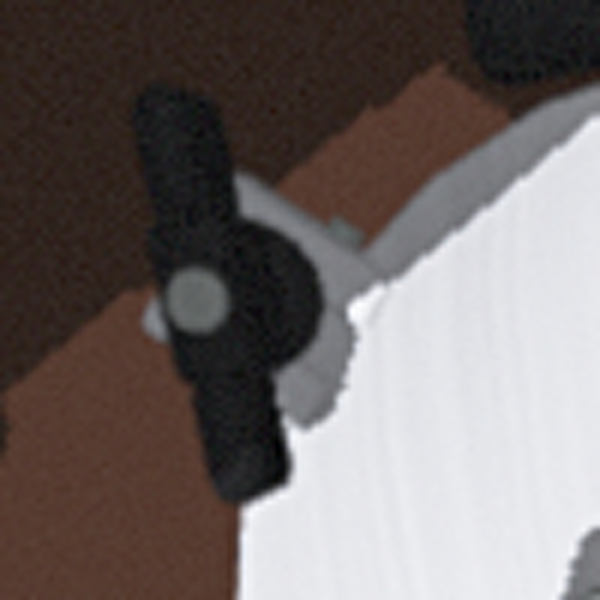

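Measured on the enlargement, nut 2's bar leans about 0.19 rad. That puts it at about 1.05 rad after the 0.05 rad bias seen on nuts 1 and 4, so it agrees with the expected 1.03. Nothing is touching, so I'm handing in.

```bash
python3 -c "
from workcell import ctrl; print(ctrl.finish_job())"
```

```text
the job is handed in; nothing more can be done
None
```

I tightened all four nuts clockwise in cross order (1, 3, 4, 2), each until the turning moment leapt, and handed the job in at about 34 s. No verdict was reported.

| Nut | Turned (rad) | Moment when I stopped (N m) |
|---|---|---|
| 1 | 2.94 | 0.50 |
| 3 | 3.27 | 0.67 |
| 4 | 2.74 | 0.68 |
| 2 | 2.62 | 0.71 |

**Last checks:** The wrist force was zero with the gripper clear, and the weight was on its vent. In the last picture the bars of nuts 1, 2 and 4 lay within about 0.1 rad of where I left them. A rough first reading of nut 2 differed by up to 0.17 rad, but an enlarged crop brought it into agreement.

**Not fully checked:** Nut 3 was partly hidden by a finger in the last picture, so for that nut I rely on the felt stop. I did not measure the lid's height or level directly, nor how far the items on the table had moved; nothing in the pictures looked disturbed.

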